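# Rack the open tubes by colour

### The job

Stand each of the four open, empty tubes upright in the wooden rack whose rim has the same colour as the tube's top: red in red, blue in blue, green in green, black in black, right down on the rack's floor, and let go. The two tubes with silver lids are already prepared: leave them standing where they are.

Things in the scene. Friction and masses are not known exactly. Their poses are not given: they have to be found in the camera images.
- red_tube_mid (a point): centre (on the axis, half-way up, 65 mm above the foot) of the open red-topped tube: round, 50 mm across, 130 mm tall, wall 4 mm, ochre-yellow with its upper 25 mm (rim too) red; bottom closed, top open, so one looks down into it. Stands upright, loose, 0.1 to 0.2 kg. z = its axis, up. Grip it from above round the outside, 15 to 25 mm below the rim: lower, its rim may strike the gripper's palm
- red_rack: the red rack: a square one-cell wooden box, open above, 91 mm square outside and 50 mm high, with a red rim (the top 10 mm of its walls). Inside 71 mm square, floor 8 mm above the table. Fixed to the table. Origin at the centre of its underside, on the table top; x and y along its sides, z up
- blue_tube_mid (a point): centre (on the axis, half-way up, 65 mm above the foot) of the open blue-topped tube: round, 50 mm across, 130 mm tall, wall 4 mm, ochre-yellow with its upper 25 mm (rim too) blue; bottom closed, top open, so one looks down into it. Stands upright, loose, 0.1 to 0.2 kg. z = its axis, up. Grip it from above round the outside, 15 to 25 mm below the rim: lower, its rim may strike the gripper's palm
- blue_rack: the blue rack: a square one-cell wooden box, open above, 91 mm square outside and 50 mm high, with a blue rim (the top 10 mm of its walls). Inside 71 mm square, floor 8 mm above the table. Fixed to the table. Origin at the centre of its underside, on the table top; x and y along its sides, z up
- green_tube_mid (a point): centre (on the axis, half-way up, 65 mm above the foot) of the open green-topped tube: round, 50 mm across, 130 mm tall, wall 4 mm, ochre-yellow with its upper 25 mm (rim too) green; bottom closed, top open, so one looks down into it. Stands upright, loose, 0.1 to 0.2 kg. z = its axis, up. Grip it from above round the outside, 15 to 25 mm below the rim: lower, its rim may strike the gripper's palm
- green_rack: the green rack: a square one-cell wooden box, open above, 91 mm square outside and 50 mm high, with a green rim (the top 10 mm of its walls). Inside 71 mm square, floor 8 mm above the table. Fixed to the table. Origin at the centre of its underside, on the table top; x and y along its sides, z up
- black_tube_mid (a point): centre (on the axis, half-way up, 65 mm above the foot) of the open black-topped tube: round, 50 mm across, 130 mm tall, wall 4 mm, ochre-yellow with its upper 25 mm (rim too) black; bottom closed, top open, so one looks down into it. Stands upright, loose, 0.1 to 0.2 kg. z = its axis, up. Grip it from above round the outside, 15 to 25 mm below the rim: lower, its rim may strike the gripper's palm
- black_rack: the black rack: a square one-cell wooden box, open above, 91 mm square outside and 50 mm high, with a black rim (the top 10 mm of its walls). Inside 71 mm square, floor 8 mm above the table. Fixed to the table. Origin at the centre of its underside, on the table top; x and y along its sides, z up
- lidded_red_mid (a point): centre (on the axis, half-way up, 66 mm above its foot) of a lidded tube, to be left alone: ochre-yellow tube 50 mm across, with a narrow red band under a silver lid 55 mm across that closes its top; 132 mm tall in all. Stands upright, loose. z = its axis, upward
- lidded_blue_mid (a point): centre (on the axis, half-way up, 66 mm above its foot) of a lidded tube, to be left alone: ochre-yellow tube 50 mm across, with a narrow blue band under a silver lid 55 mm across that closes its top; 132 mm tall in all. Stands upright, loose. z = its axis, upward
Not all that is in view belongs to the job. Leave any purple look-alike of the part that bears black_tube_mid alone.

How it is judged:
By the outcome, as a careful person would: the job done as asked, in the order asked, and still so for the second after the job is handed in, with the robot touching nothing.
It also fails if it takes over 109 s, if anything falls off the work surface, if the arm or the gripper's body presses on something with over 40 N, if the wrist force passes 120 N, or if a joint passes its speed limit or range.

### The arm

A 7-joint arm with a two-finger parallel gripper is mounted at the origin on the work surface. World frame = base frame: x ahead of the robot, y to its left, z up, the work surface at z = 0. Lengths are in m, angles in rad, forces in N, time in s.
With the tool pointing down it reaches from about 0.35 to 0.9 m from the base axis. Payload 8.1 kg.
Tool frame: the origin (TCP) lies on the centre line of the jaws, within the pads' length; the fingertips stand ahead of it and the grasp point (between the pads) lies 2 mm behind it (bot.tip_reach is the z of the fingertips in the tool frame, in m); z points along the fingers, y is the line along which they close (so a half turn about z gives the same grasp; the last joint's range is limited). The gripper opens to 85 mm and grips with 20 to 120 N. Pads are 22 mm wide; open, the fingers measure 114 mm over their backs; the gripper's body (76 mm by 85 mm) begins 54 mm behind the grasp point. The pads swing forward as they close: fully open they stand 13 mm farther back than shut.
Start: joints at [-1.38, 0.434, 0.025, 1.573, -0.012, 1.134, -0.075], TCP at [0.181, 0.598, 0.248] pointing down, gripper open.
Joint ranges: [-2.62, 2.62], [-0.44, 2.09], [-1.27, 1.32], [0.08, 2.57], [-1.32, 4.46], [0.12, 2], [-2.74, 2.74]. Speed limits (rad/s): [2.22, 2.22, 3.01, 3.01, 3.14, 3.14, 3.14].

### API

Orientations are given as a unit quaternion [x, y, z, w].
In Python, from workcell import bot, cams, order, look_for gives the robot as it stands. The module is installed in compiled form; this text tells all that it offers.
- The arm moves only by the shell command python3 -m crank 'ROWS' [OPENING] [FORCE]. ROWS is JSON, a list of rows, each an object of numbers: "dx", "dy", "dz": the shift along the tool's x, y, z in mm; "rx", "ry", "rz": the turn, a rotation vector about the tool's x, y, z in rad. A call has 1 to 20 rows; each row is the pose to reach, as a shift and turn from the pose commanded when the call began, along the tool's axes at that moment; what a row does not reach only later rows make up. A row lasts 1/8 s, in which the tool goes at most 62.5 mm and 10.7 degrees, less where a joint would pass 70% of its speed; a pose out of reach is approached as far as the arm can. A call with a gripper value outside its range is refused whole. OPENING is the opening, from -1 (shut) to 1 (fully open), set as the call begins (- or left out, the last holds). The fingers move at their own pace and stop on an object; FORCE is the grip in N (left out, the last holds). Time passes only in rows, so rows that repeat a pose let the fingers close. It gives the time, the measured TCP pose, the force, the opening and the grip force at its end, in the units of the state.
- bot.get_state(): the state, without advancing time (a new reading comes with each control period).
- cams.camera(name): name is "scene" or "top"; returns the picture (384x512x3 uint8, blue, green, red); there is no depth.
- cams.camera_info(name): a dict with "intrinsics" (3x3 intrinsics, pixels), "D" ([k1, k2, p1, p2, k3] as OpenCV has them; the pictures are not rectified), "xyz" and "attitude" of the camera in the world. Camera axes: x right, y up, looking along -z (the intrinsics and any distortion apply to the point x, -y, -z); pixel columns grow to the right and rows downward; lengths in m; the calibration is good to about 2 mm. A picture is of the moment at which its call begins. camera_info takes no time and is no camera call.
- order.hand_in(): hands the job in; it is judged then, once.
Trained networks look in the newest picture that a camera, given by its name, has taken for a name from the list of things; names that differ only in an ending like _2 or _b are one class to them, and where a whole thing is asked for, a point or a joint stands for the part that bears it (a point fixed in the world has none). Each returns a list of dicts, best first, with "score" (0 to 1); they miss things now and then, are a little off and sometimes report something else, mostly with a low value. They report only what shows in the picture. A call takes as long as a camera call. They do not tell look-alikes from the thing itself.
- look_for(name, camera): "point" ([column, row] in pixels, amid what is visible of it).
The state is a dict: "time": time; "joint_positions": joint angles; "dq": joint speeds; "tau": joint torques, N m; "position": TCP position; "tcp_rot": TCP orientation; "contact_force": force on the tool from outside, world axes, zero at the start; "ft_torque": the same for the moment, N m; "grip_width": finger opening in m; "finger_force": force on a finger pad.
Only numpy, scipy, OpenCV 4.12 (cv2) and the standard library are available. Lean on these libraries where they do the work, as an engineer would, in place of code of your own. Each camera call takes 0.05 s, during which the arm holds its last target. There are 200 camera calls.

## Working session

There is one attempt and no reset: what is moved stays moved. The work goes in short steps, Python scripts to look and compute and a shell command to move; the robot and the scene stay as the last step left them, time stands still between calls to the robot, and variables do not carry over. Pictures are saved under pics/ and viewed, at most 14 in all, crops included, and the job is handed in when it is done.

```bash
mkdir -p pics; python3 - <<'E'
from workcell import bot,cams,look_for
import cv2
for n in("scene","top"):
    cv2.imwrite(f"pics/{n}0.png",cams.camera(n)); print(n,cams.camera_info(n))
    for t in "red blue green black".split():
        for k in("tube_mid","rack"):
            print(t,k,[(round(d["score"],2),[round(float(x)) for x in d["point"]]) for d in look_for(f"{t}_{k}",n)])
    for t in "red","blue": print("lid",t,[(round(d["score"],2),[round(float(x)) for x in d["point"]]) for d in look_for(f"lidded_{t}_mid",n)])
s=bot.get_state();print(s,bot.tip_reach)
E
```

```text
scene {'intrinsics': array([[347.15026502,   0.        , 254.12257676],
       [  0.        , 347.15026502, 185.93441396],
       [  0.        ,   0.        ,   1.        ]]), 'D': array([-0.0996585,  0.       ,  0.       ,  0.       ,  0.       ]), 'xyz': array([ 1.38947033, -0.2468194 ,  0.77248194]), 'attitude': array([0.34954585, 0.26163691, 0.54707175, 0.71419628])}
red tube_mid [(0.85, [172, 218]), (0.65, [339, 195])]
red rack [(0.61, [293, 223]), (0.32, [370, 167])]
blue tube_mid [(0.97, [232, 218])]
blue rack [(0.87, [313, 160])]
green tube_mid [(0.61, [125, 213])]
green rack [(0.6, [218, 180])]
black tube_mid [(0.85, [278, 170]), (0.8, [260, 156]), (0.65, [283, 153])]
black rack [(0.89, [173, 179])]
lid red []
lid blue []
top {'intrinsics': array([[420.96368877,   0.        , 248.10891069],
       [  0.        , 420.96368877, 187.61207895],
       [  0.        ,   0.        ,   1.        ]]), 'D': array([0.00056075, 0.        , 0.        , 0.        , 0.        ]), 'xyz': array([ 0.44069261, -0.01911006,  1.1970108 ]), 'attitude': array([ 0.02996558, -0.02067161, -0.70346481
[... 434 characters left out ...]
0.43453659,  0.02502885,  1.57324163, -0.01159395,
        1.13400978, -0.07506128]), 'dq': array([ 1.70130580e-05, -4.43389986e-04, -7.31339310e-04, -3.57949802e-04,
        3.08044458e-04, -8.41038011e-04, -1.44696438e-03]), 'tau': array([ 9.75839066e-04, -6.70286107e+01,  1.02438178e+00, -3.16564250e+01,
        1.54548394e-02,  2.32748273e-03, -3.77263711e-05]), 'position': array([0.18103347, 0.59819393, 0.2482843 ]), 'tcp_rot': array([ 1.46404654e-01,  9.89224786e-01, -2.59483219e-05,  1.35811117e-05]), 'contact_force': array([-0.13190249,  0.28888273,  0.38008048]), 'ft_torque': array([-0.00309568,  0.04516453, -0.00954613]), 'finger_force': 0.0, 'grip_width': 0.0854082719124068} 0.017
```

View pics/scene0.png

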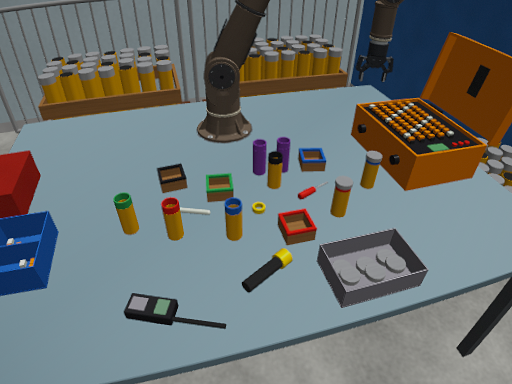

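View pics/top0.png

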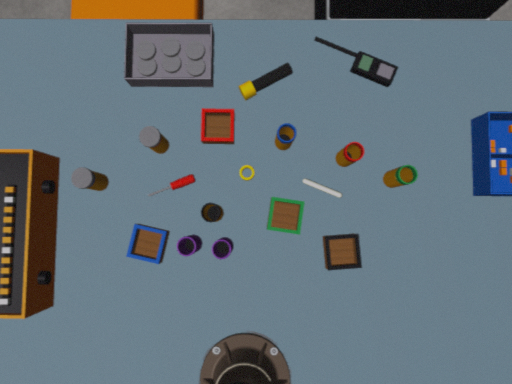

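The top view shows the open tubes' rims at red (351,153), blue (287,133), green (406,175) and black (212,212). The lidded tubes are at (150,136) and (83,178).

Three tubes could be "black": (212,213), (189,245) and (223,248). Only (212,213) has a black top on an ochre body. The other two are purple look-alikes. I'll confirm that in a crop and measure everything from the colour masks.

```bash
cat > m.py <<'E'
import numpy as np,cv2
from scipy.spatial.transform import Rotation as R
from scipy.optimize import least_squares
from workcell import bot,cams,look_for
def proj(n,P):
    c=cams.camera_info(n); F=np.diag([1,-1,-1.])@R.from_quat(c["attitude"]).as_matrix().T
    return cv2.projectPoints(np.asarray(P,float),cv2.Rodrigues(F)[0],-F@c["xyz"],c["intrinsics"],c["D"])[0][:,0]
def ray(n,px,z):
    f=lambda p: proj(n,[[p[0],p[1],z]])[0]-px
    return least_squares(f,[.5,0]).x
a=np.linspace(0,2*np.pi,40,endpoint=False); circ=np.c_[np.cos(a),np.sin(a)]*.025
sq=np.array([[1,1],[1,-1],[-1,-1],[-1,1]])*.0455
def mask(img,col):
    h,s,v=[x.astype(int) for x in cv2.split(cv2.cvtColor(img,cv2.COLOR_BGR2HSV))]
    if col=="black": return (v<60)
    H={"red":0,"blue":110,"green":70,"purple":140}[col]; d=abs(h-H); d=np.minimum(d,180-d)
    return (s>130)&(v>50)&(d<(12 if col!="red" else 6))
def hull(img,col,px,r=24):
    m=mask(img,col).astype(np.uint8); g=np.zeros_like(m); cv2.circle(g,tuple(int(round(x)) for x in px),r,1,-1)
    k,l,st,_=cv2.connectedComponentsWithStats(m*g)
    i=1+st[1:,4].argmax(); ys,xs=np.nonzero(l==i)
    return cv2.convexHull(np.c_[xs,ys].astype(np.float32)),st[i,4]
def cen(h):
    m=cv2.moments(np.asarray(h,np.float32).reshape(-1,1,2)); return np.array([m["m10"],m["m01"]])/m["m00"]
def fit(n,h,shape,z1,z2,yaw=0):
    c=cen(h); M=R.from_euler("z",yaw).as_matrix()[:2,:2]; s=shape@M.T
    P=lambda p: cv2.convexHull(proj(n,[[*(q+p),z] for z in(z1,z2) for q in s]).astype(np.float32))
    p=least_squares(lambda p:cen(P(p))-c,ray(n,c,z2),diff_step=1e-3).x
    return p,cv2.contourArea(h),cv2.contourArea(P(p))
def squareyaw(n,h,z):
    b=cv2.boxPoints(cv2.minAreaRect(h)); w=np.array([ray(n,q,z) for q in b]); d=w[1]-w[0]
    return (np.arctan2(d[1],d[0])+np.pi/4)%(np.pi/2)-np.pi/4
E
cat > a.py <<'E'
from m import *
T=cv2.imread("pics/top0.png");S=cv2.imread("pics/scene0.png")
tt=dict(red=(351,153),blue=(287,133),green=(405,175),black=(212,212));ts=dict(red=(172,207),blue=(233,207),green=(124,201),black=(275,158))
rt=dict(red=(218,127),blue=(148,243),green=(286,215),black=(342,252));rs=dict(red=(297,222),blue=(312,157),green=(219,183),black=(172,175))
yaw={}
for c in tt:
    for n,I,t,r in(("top",T,tt,rt),("scene",S,ts,rs)):
        h,A=hull(I,c,t[c],18); p=fit(n,h,circ,.105,.13); print(c,"tube",n,p[0].round(4),"area",p[1:])
        h,A=hull(I,c,r[c],28)
        if n=="top": yaw[c]=squareyaw(n,h,.05)
        p=fit(n,h,sq,.04,.05,yaw[c]); print(c,"rack",n,p[0].round(4),yaw[c].round(3),"area",p[1:])
for q in((189,244),(222,247)): print("purple rim~",ray("top",q,.13))
for q in((150,136),(83,178)): print("lid~",ray("top",q,.132))
cv2.imwrite("pics/crop1.png",cv2.resize(np.hstack([T[185:285,120:270],S[125:225,220:370]]),None,fx=2.6,fy=2.6,interpolation=2))
E
python3 a.py
```

```text
red tube top [ 0.6136 -0.2751] area (292.0, 346.1897558500059)
red rack top [0.6973 0.0841] 0.006 area (1032.0, 1095.4357042335905)
red tube scene [ 0.6144 -0.2772] area (226.0, 276.760231549968)
red rack scene [0.6994 0.0811] 0.006 area (686.5, 734.4017133966554)
blue tube top [ 0.6613 -0.1017] area (278.0, 328.2690796131501)
blue rack top [0.3684 0.2719] -0.205 area (1128.0, 1161.248643975705)
blue tube scene [ 0.6606 -0.1036] area (228.5, 276.1231454947265)
blue rack scene [0.3694 0.2695] -0.205 area (325.5, 367.7600838553626)
green tube top [ 0.556  -0.4095] area (292.5, 369.17444087797776)
green rack top [ 0.4489 -0.1053] -0.141 area (1055.5, 1130.1710818782449)
green tube scene [ 0.5571 -0.4121] area (213.0, 265.81230197573313)
green rack scene [ 0.4507 -0.1088] -0.141 area (431.5, 494.80589964194223)
black tube top [0.4545 0.0887] area (278.5, 317.47079150856007)
black rack top [ 0.3526 -0.2601] 0.086 area (1106.5, 1180.3540333234705)
black tube scene [0.4469 0.0934] area (177.0, 180.10898540588096)
black rack scene [ 0.356  -0.2639] 0.086 area (397.5, 447.1346031612484)
purple rim~ [0.3733735  0.14300181]
purple rim~ [0.36672241 0.05961521]
lid~ [0.64772295 0.24835153]
lid~ [0.53807068 0.41711395]
```

View pics/crop1.png

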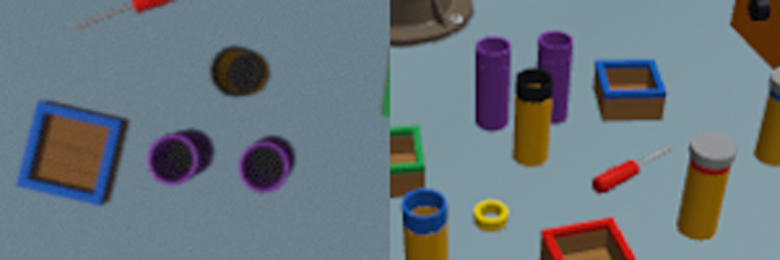

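The crop confirms it: the middle tube at top (212,212) / scene (277,160) is ochre with a black top, and the two beside it are all purple. The two cameras disagree by 8 mm on the black tube only, so I'll overlay candidate positions.

```bash
python3 - <<'E'
from m import *
out=[]
for p in((.4545,.0887),(.4470,.0925)):
    row=[]
    for n,(u,v) in(("top",(212,212)),("scene",(276,165))):
        I=cv2.imread(f"pics/{n}0.png")[v-25:v+25,u-25:u+25]; I=cv2.convertScaleAbs(cv2.resize(I,None,fx=6,fy=6,interpolation=0),alpha=2,beta=10)
        for z,c in((.13,(255,255,255)),(.105,(0,255,255)),(0,(0,0,255))):
            q=proj(n,[[*(k+p),z] for k in circ]); q=((q-[u-25,v-25]+.5)*6).astype(np.int32); cv2.polylines(I,[q],True,c,1)
        row.append(I)
    out.append(np.hstack(row))
cv2.imwrite("pics/ov.png",np.hstack(out)[:, :1200]); cv2.imwrite("pics/ov.png",np.vstack(out))
E
```

```text
(no output)
```

View pics/ov.png

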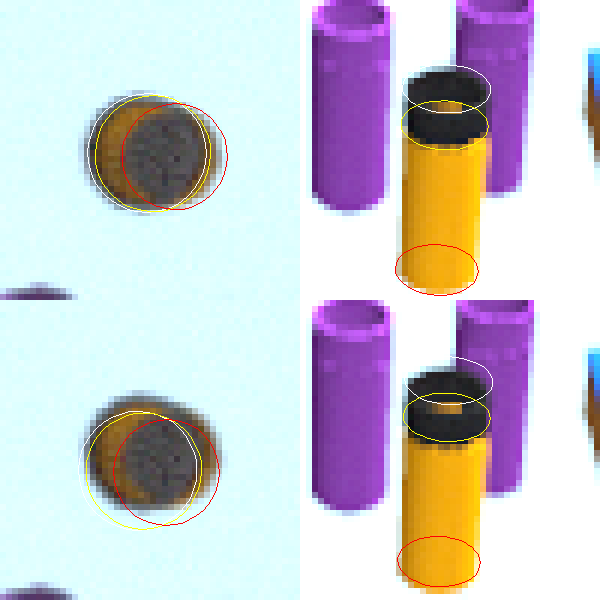

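The first estimate (0.4545, 0.0887) fits both views to 1–2 mm. In the second, the mask had taken in background. I'll start with red: travel above it and align the tool so that tool x = −world x and tool y = +world y.

```bash
python3 -m crank '[{"dx":-40,"dy":-43,"rz":-0.1},{"dx":-84,"dy":-90,"rz":-0.2},{"dx":-126,"dy":-134,"rz":-0.294},{"dx":-168,"dy":-179,"rz":-0.294},{"dx":-210,"dy":-224,"rz":-0.294},{"dx":-252,"dy":-268,"rz":-0.294},{"dx":-294,"dy":-313,"rz":-0.294},{"dx":-336,"dy":-358,"rz":-0.294},{"dx":-378,"dy":-402,"rz":-0.294},{"dx":-420,"dy":-447,"rz":-0.294},{"dx":-462,"dy":-492,"rz":-0.294},{"dx":-504,"dy":-537,"rz":-0.294},{"dx":-546,"dy":-581,"rz":-0.294},{"dx":-588,"dy":-626,"rz":-0.294},{"dx":-630,"dy":-671,"rz":-0.294},{"dx":-660,"dy":-703,"rz":-0.294},{"dx":-668,"dy":-711,"rz":-0.294},{"dx":-668,"dy":-711,"rz":-0.294},{"dx":-668,"dy":-711,"rz":-0.294}]' 1 50
```

```text
invalid input at $[0]: expected keys dx, dy, dz, rx, ry, rz
```

```bash
python3 -m crank '[{"dx":-40,"dy":-43,"dz":0,"rx":0,"ry":0,"rz":-0.1},{"dx":-84,"dy":-90,"dz":0,"rx":0,"ry":0,"rz":-0.2},{"dx":-126,"dy":-134,"dz":0,"rx":0,"ry":0,"rz":-0.294},{"dx":-168,"dy":-179,"dz":0,"rx":0,"ry":0,"rz":-0.294},{"dx":-210,"dy":-224,"dz":0,"rx":0,"ry":0,"rz":-0.294},{"dx":-252,"dy":-268,"dz":0,"rx":0,"ry":0,"rz":-0.294},{"dx":-294,"dy":-313,"dz":0,"rx":0,"ry":0,"rz":-0.294},{"dx":-336,"dy":-358,"dz":0,"rx":0,"ry":0,"rz":-0.294},{"dx":-378,"dy":-402,"dz":0,"rx":0,"ry":0,"rz":-0.294},{"dx":-420,"dy":-447,"dz":0,"rx":0,"ry":0,"rz":-0.294},{"dx":-462,"dy":-492,"dz":0,"rx":0,"ry":0,"rz":-0.294},{"dx":-504,"dy":-537,"dz":0,"rx":0,"ry":0,"rz":-0.294},{"dx":-546,"dy":-581,"dz":0,"rx":0,"ry":0,"rz":-0.294},{"dx":-588,"dy":-626,"dz":0,"rx":0,"ry":0,"rz":-0.294},{"dx":-630,"dy":-671,"dz":0,"rx":0,"ry":0,"rz":-0.294},{"dx":-668,"dy":-711,"dz":0,"rx":0,"ry":0,"rz":-0.294},{"dx":-668,"dy":-711,"dz":0,"rx":0,"ry":0,"rz":-0.294},{"dx":-668,"dy":-711,"dz":0,"rx":0,"ry":0,"rz":-0.294},{"dx":-668,"dy":-711,"dz":0,"rx":0,"ry":0,"rz":-0.294}]' 1 50
```

```text
time: 3.48
position: [0.6145, -0.274, 0.2484]
tcp_rot: [-0.001, 1.0, 0.001, 0.0]
contact_force: [0.6, -0.2, 0.0]
grip_width: 0.0852
finger_force: 0.0
```

```bash
python3 -m crank '[{"dx":0,"dy":-2,"dz":40,"rx":0,"ry":0,"rz":0},{"dx":0,"dy":-2,"dz":85,"rx":0,"ry":0,"rz":0},{"dx":0,"dy":-2,"dz":115,"rx":0,"ry":0,"rz":0},{"dx":0,"dy":-2,"dz":132,"rx":0,"ry":0,"rz":0},{"dx":0,"dy":-2,"dz":140,"rx":0,"ry":0,"rz":0},{"dx":0,"dy":-2,"dz":140,"rx":0,"ry":0,"rz":0}]' 1 50 && python3 -m crank '[{"dx":0,"dy":0,"dz":0,"rx":0,"ry":0,"rz":0},{"dx":0,"dy":0,"dz":0,"rx":0,"ry":0,"rz":0},{"dx":0,"dy":0,"dz":0,"rx":0,"ry":0,"rz":0},{"dx":0,"dy":0,"dz":0,"rx":0,"ry":0,"rz":0},{"dx":0,"dy":0,"dz":0,"rx":0,"ry":0,"rz":0},{"dx":0,"dy":0,"dz":0,"rx":0,"ry":0,"rz":0},{"dx":0,"dy":0,"dz":0,"rx":0,"ry":0,"rz":0},{"dx":0,"dy":0,"dz":0,"rx":0,"ry":0,"rz":0}]' -1 50
```

```text
time: 4.22
position: [0.6148, -0.2776, 0.1088]
tcp_rot: [-0.0, 1.0, -0.0, 0.0]
contact_force: [-0.1, -0.4, -0.3]
grip_width: 0.0852
finger_force: 0.0
time: 5.22
position: [0.6151, -0.2778, 0.1095]
tcp_rot: [-0.0, 1.0, -0.0, 0.001]
contact_force: [-0.6, 0.4, 4.9]
grip_width: 0.0492
finger_force: 51.5
```

```bash
python3 -m crank '[{"dx":0,"dy":0,"dz":-25,"rx":0,"ry":0,"rz":0},{"dx":0,"dy":0,"dz":-65,"rx":0,"ry":0,"rz":0},{"dx":0,"dy":0,"dz":-110,"rx":0,"ry":0,"rz":0},{"dx":0,"dy":0,"dz":-140,"rx":0,"ry":0,"rz":0},{"dx":-5,"dy":20,"dz":-150,"rx":0,"ry":0,"rz":0},{"dx":-13,"dy":55,"dz":-150,"rx":0,"ry":0,"rz":0},{"dx":-23,"dy":100,"dz":-150,"rx":0,"ry":0,"rz":0},{"dx":-34,"dy":150,"dz":-150,"rx":0,"ry":0,"rz":0},{"dx":-46,"dy":200,"dz":-150,"rx":0,"ry":0,"rz":0},{"dx":-57,"dy":250,"dz":-150,"rx":0,"ry":0,"rz":0},{"dx":-68,"dy":295,"dz":-150,"rx":0,"ry":0,"rz":0},{"dx":-76,"dy":330,"dz":-150,"rx":0,"ry":0,"rz":0},{"dx":-81,"dy":352,"dz":-150,"rx":0,"ry":0,"rz":0},{"dx":-83,"dy":360,"dz":-150,"rx":0,"ry":0,"rz":0},{"dx":-83,"dy":360,"dz":-150,"rx":0,"ry":0,"rz":0},{"dx":-83,"dy":360,"dz":-150,"rx":0,"ry":0,"rz":0}]' && python3 - <<'E'
import cv2
from workcell import cams
cv2.imwrite("pics/r1.png",cams.camera("scene"))
E
```

```text
time: 7.22
position: [0.6973, 0.08, 0.2585]
tcp_rot: [0.001, 1.0, -0.0, 0.0]
contact_force: [-0.7, -0.1, -1.2]
grip_width: 0.049
finger_force: 52.2
```

View pics/r1.png

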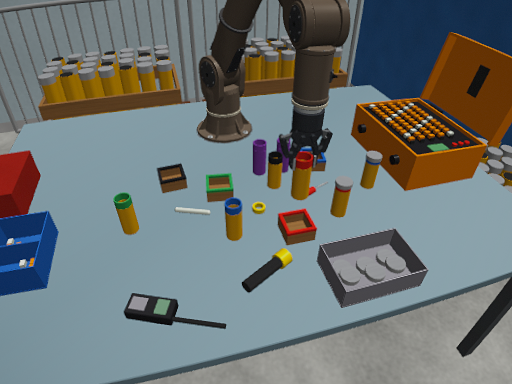

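The red tube is held upright at scene (302,178), above the red rack at (297,226). I'll lower it, let go and rise.

```bash
python3 -m crank '[{"dx":0,"dy":2,"dz":30,"rx":0,"ry":0,"rz":0},{"dx":0,"dy":2,"dz":70,"rx":0,"ry":0,"rz":0},{"dx":0,"dy":2,"dz":105,"rx":0,"ry":0,"rz":0},{"dx":0,"dy":2,"dz":125,"rx":0,"ry":0,"rz":0},{"dx":0,"dy":2,"dz":135,"rx":0,"ry":0,"rz":0},{"dx":0,"dy":2,"dz":141,"rx":0,"ry":0,"rz":0},{"dx":0,"dy":2,"dz":142,"rx":0,"ry":0,"rz":0},{"dx":0,"dy":2,"dz":142,"rx":0,"ry":0,"rz":0},{"dx":0,"dy":2,"dz":142,"rx":0,"ry":0,"rz":0}]'
```

```text
time: 8.4
position: [0.6989, 0.084, 0.1185]
tcp_rot: [-0.0, 1.0, 0.0, 0.002]
contact_force: [-1.4, -0.5, 5.3]
grip_width: 0.0487
finger_force: 52.7
```

```bash
python3 -m crank '[{"dx":0,"dy":0,"dz":0,"rx":0,"ry":0,"rz":0},{"dx":0,"dy":0,"dz":0,"rx":0,"ry":0,"rz":0},{"dx":0,"dy":0,"dz":0,"rx":0,"ry":0,"rz":0},{"dx":0,"dy":0,"dz":0,"rx":0,"ry":0,"rz":0},{"dx":0,"dy":0,"dz":0,"rx":0,"ry":0,"rz":0},{"dx":0,"dy":0,"dz":-10,"rx":0,"ry":0,"rz":0},{"dx":0,"dy":0,"dz":-40,"rx":0,"ry":0,"rz":0},{"dx":0,"dy":0,"dz":-80,"rx":0,"ry":0,"rz":0},{"dx":10,"dy":-40,"dz":-100,"rx":0,"ry":0,"rz":0},{"dx":20,"dy":-90,"dz":-100,"rx":0,"ry":0,"rz":0},{"dx":30,"dy":-140,"dz":-100,"rx":0,"ry":0,"rz":0},{"dx":38,"dy":-175,"dz":-100,"rx":0,"ry":0,"rz":0},{"dx":38,"dy":-187,"dz":-100,"rx":0,"ry":0,"rz":0},{"dx":38,"dy":-187,"dz":-100,"rx":0,"ry":0,"rz":0},{"dx":38,"dy":-187,"dz":-100,"rx":0,"ry":0,"rz":0}]' 1 && python3 - <<'E'
import cv2
from workcell import cams
cv2.imwrite("pics/r2.png",cams.camera("scene")[80:300,80:420])
E
```

```text
time: 10.28
position: [0.66, -0.1004, 0.2162]
tcp_rot: [-0.001, 1.0, 0.001, 0.0]
contact_force: [0.5, 0.2, -0.3]
grip_width: 0.0854
finger_force: 0.0
```

View pics/r2.png

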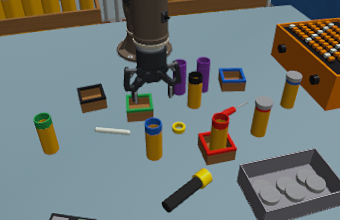

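The red tube stands in the red rack at crop (219,140), and the gripper is above the blue tube at crop (153,140).

```bash
python3 -m crank '[{"dx":0,"dy":-1,"dz":30,"rx":0,"ry":0,"rz":0},{"dx":0,"dy":-1,"dz":70,"rx":0,"ry":0,"rz":0},{"dx":0,"dy":-1,"dz":98,"rx":0,"ry":0,"rz":0},{"dx":0,"dy":-1,"dz":108,"rx":0,"ry":0,"rz":0},{"dx":0,"dy":-1,"dz":108,"rx":0,"ry":0,"rz":0}]' 1 50 && python3 -m crank '[{"dx":0,"dy":0,"dz":0,"rx":0,"ry":0,"rz":0},{"dx":0,"dy":0,"dz":0,"rx":0,"ry":0,"rz":0},{"dx":0,"dy":0,"dz":0,"rx":0,"ry":0,"rz":0},{"dx":0,"dy":0,"dz":0,"rx":0,"ry":0,"rz":0},{"dx":0,"dy":0,"dz":0,"rx":0,"ry":0,"rz":0},{"dx":0,"dy":0,"dz":0,"rx":0,"ry":0,"rz":0},{"dx":0,"dy":0,"dz":0,"rx":0,"ry":0,"rz":0},{"dx":0,"dy":0,"dz":0,"rx":0,"ry":0,"rz":0}]' -1 50
```

```text
time: 10.95
position: [0.6596, -0.103, 0.1082]
tcp_rot: [-0.001, 1.0, 0.0, -0.0]
contact_force: [0.7, -0.8, 0.1]
grip_width: 0.0855
finger_force: 0.0
time: 11.95
position: [0.6603, -0.1038, 0.1098]
tcp_rot: [-0.0, 1.0, 0.0, 0.001]
contact_force: [-0.5, -0.1, 6.8]
grip_width: 0.0495
finger_force: 51.5
```

```bash
python3 -m crank '[{"dx":0,"dy":0,"dz":-25,"rx":0,"ry":0,"rz":0},{"dx":0,"dy":0,"dz":-70,"rx":0,"ry":0,"rz":0},{"dx":0,"dy":0,"dz":-120,"rx":0,"ry":0,"rz":0},{"dx":0,"dy":0,"dz":-155,"rx":0,"ry":0,"rz":0},{"dx":12,"dy":15,"dz":-165,"rx":0,"ry":0,"rz":0},{"dx":37,"dy":47,"dz":-165,"rx":0,"ry":0,"rz":0},{"dx":68,"dy":87,"dz":-165,"rx":0,"ry":0,"rz":0},{"dx":99,"dy":127,"dz":-165,"rx":0,"ry":0,"rz":0},{"dx":130,"dy":167,"dz":-165,"rx":0,"ry":0,"rz":0},{"dx":161,"dy":207,"dz":-165,"rx":0,"ry":0,"rz":0},{"dx":192,"dy":247,"dz":-165,"rx":0,"ry":0,"rz":0},{"dx":223,"dy":287,"dz":-165,"rx":0,"ry":0,"rz":0},{"dx":250,"dy":322,"dz":-165,"rx":0,"ry":0,"rz":0},{"dx":272,"dy":350,"dz":-165,"rx":0,"ry":0,"rz":0},{"dx":286,"dy":368,"dz":-165,"rx":0,"ry":0,"rz":0},{"dx":291,"dy":374,"dz":-165,"rx":0,"ry":0,"rz":0},{"dx":291,"dy":374,"dz":-165,"rx":0,"ry":0,"rz":0},{"dx":291,"dy":374,"dz":-165,"rx":0,"ry":0,"rz":0},{"dx":291,"dy":374,"dz":-165,"rx":0,"ry":0,"rz":0}]'
```

```text
time: 14.32
position: [0.3689, 0.2694, 0.2733]
tcp_rot: [0.001, 1.0, -0.0, 0.0]
contact_force: [-1.0, -0.3, -1.5]
grip_width: 0.0495
finger_force: 52.3
```

```bash
python3 -m crank '[{"dx":0,"dy":1,"dz":30,"rx":0,"ry":0,"rz":0},{"dx":0,"dy":1,"dz":75,"rx":0,"ry":0,"rz":0},{"dx":0,"dy":1,"dz":115,"rx":0,"ry":0,"rz":0},{"dx":0,"dy":1,"dz":140,"rx":0,"ry":0,"rz":0},{"dx":0,"dy":1,"dz":150,"rx":0,"ry":0,"rz":0},{"dx":0,"dy":1,"dz":156,"rx":0,"ry":0,"rz":0},{"dx":0,"dy":1,"dz":157,"rx":0,"ry":0,"rz":0},{"dx":0,"dy":1,"dz":157,"rx":0,"ry":0,"rz":0},{"dx":0,"dy":1,"dz":157,"rx":0,"ry":0,"rz":0}]'
```

```text
time: 15.45
position: [0.3694, 0.2718, 0.1184]
tcp_rot: [0.0, 1.0, 0.001, 0.001]
contact_force: [-4.8, -3.4, 16.9]
grip_width: 0.0493
finger_force: 54.4
```

```bash
python3 -m crank '[{"dx":0,"dy":0,"dz":0,"rx":0,"ry":0,"rz":0},{"dx":0,"dy":0,"dz":0,"rx":0,"ry":0,"rz":0},{"dx":0,"dy":0,"dz":0,"rx":0,"ry":0,"rz":0},{"dx":0,"dy":0,"dz":0,"rx":0,"ry":0,"rz":0},{"dx":0,"dy":0,"dz":-10,"rx":0,"ry":0,"rz":0},{"dx":0,"dy":0,"dz":-45,"rx":0,"ry":0,"rz":0},{"dx":0,"dy":0,"dz":-90,"rx":0,"ry":0,"rz":0},{"dx":-8,"dy":-30,"dz":-110,"rx":0,"ry":0,"rz":0},{"dx":-22,"dy":-80,"dz":-110,"rx":0,"ry":0,"rz":0},{"dx":-38,"dy":-138,"dz":-110,"rx":0,"ry":0,"rz":0},{"dx":-54,"dy":-196,"dz":-110,"rx":0,"ry":0,"rz":0},{"dx":-70,"dy":-254,"dz":-110,"rx":0,"ry":0,"rz":0},{"dx":-86,"dy":-312,"dz":-110,"rx":0,"ry":0,"rz":0},{"dx":-102,"dy":-370,"dz":-110,"rx":0,"ry":0,"rz":0},{"dx":-118,"dy":-428,"dz":-110,"rx":0,"ry":0,"rz":0},{"dx":-134,"dy":-486,"dz":-110,"rx":0,"ry":0,"rz":0},{"dx":-150,"dy":-544,"dz":-110,"rx":0,"ry":0,"rz":0},{"dx":-166,"dy":-602,"dz":-110,"rx":0,"ry":0,"rz":0},{"dx":-180,"dy":-655,"dz":-110,"rx":0,"ry":0,"rz":0},{"dx":-187,"dy":-683,"dz":-110,"rx":0,"ry":0,"rz":0}]' 1 && python3 -m crank '[{"dx":0,"dy":0,"dz":0,"rx":0,"ry":0,"rz":0},{"dx":0,"dy":0,"dz":0,"rx":0,"ry":0,"rz":0}]' && python3 - <<'E'
import cv2
from workcell import cams
cv2.imwrite("pics/r3.png",cams.camera("scene")[80:300,80:420])
E
```

```text
time: 17.95
position: [0.5549, -0.415, 0.2266]
tcp_rot: [0.001, 1.0, -0.001, -0.0]
contact_force: [-0.1, -0.0, -1.1]
grip_width: 0.0853
finger_force: 0.0
time: 18.2
position: [0.5555, -0.4109, 0.2264]
tcp_rot: [-0.0, 1.0, 0.0, -0.0]
contact_force: [-0.5, -0.1, -0.1]
grip_width: 0.0857
finger_force: 0.0
```

View pics/r3.png

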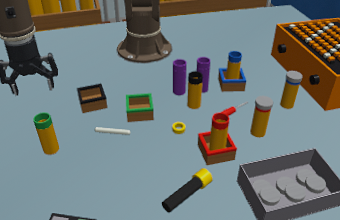

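The blue tube stands in the blue rack at crop (234,72), and the purple tubes haven't moved. Next is the green tube, at crop (45,135).

```bash
python3 -m crank '[{"dx":-1,"dy":0,"dz":30,"rx":0,"ry":0,"rz":0},{"dx":-1,"dy":0,"dz":75,"rx":0,"ry":0,"rz":0},{"dx":-1,"dy":0,"dz":107,"rx":0,"ry":0,"rz":0},{"dx":-1,"dy":0,"dz":118,"rx":0,"ry":0,"rz":0},{"dx":-1,"dy":0,"dz":118,"rx":0,"ry":0,"rz":0}]' 1 50 && python3 -m crank '[{"dx":0,"dy":0,"dz":0,"rx":0,"ry":0,"rz":0},{"dx":0,"dy":0,"dz":0,"rx":0,"ry":0,"rz":0},{"dx":0,"dy":0,"dz":0,"rx":0,"ry":0,"rz":0},{"dx":0,"dy":0,"dz":0,"rx":0,"ry":0,"rz":0},{"dx":0,"dy":0,"dz":0,"rx":0,"ry":0,"rz":0},{"dx":0,"dy":0,"dz":0,"rx":0,"ry":0,"rz":0},{"dx":0,"dy":0,"dz":0,"rx":0,"ry":0,"rz":0},{"dx":0,"dy":0,"dz":0,"rx":0,"ry":0,"rz":0}]' -1 50
```

```text
time: 18.88
position: [0.5567, -0.411, 0.1086]
tcp_rot: [-0.0, 1.0, 0.0, -0.0]
contact_force: [-0.1, 1.0, -0.1]
grip_width: 0.0856
finger_force: 0.0
time: 19.88
position: [0.5572, -0.4121, 0.11]
tcp_rot: [-0.0, 1.0, -0.0, 0.001]
contact_force: [-0.7, 1.7, 6.2]
grip_width: 0.0493
finger_force: 51.2
```

```bash
python3 -m crank '[{"dx":0,"dy":0,"dz":-25,"rx":0,"ry":0,"rz":0},{"dx":0,"dy":0,"dz":-65,"rx":0,"ry":0,"rz":0},{"dx":0,"dy":0,"dz":-110,"rx":0,"ry":0,"rz":0},{"dx":0,"dy":0,"dz":-140,"rx":0,"ry":0,"rz":0},{"dx":6,"dy":17,"dz":-150,"rx":0,"ry":0,"rz":0},{"dx":18,"dy":50,"dz":-150,"rx":0,"ry":0,"rz":0},{"dx":33,"dy":93,"dz":-150,"rx":0,"ry":0,"rz":0},{"dx":49,"dy":139,"dz":-150,"rx":0,"ry":0,"rz":0},{"dx":65,"dy":185,"dz":-150,"rx":0,"ry":0,"rz":0},{"dx":81,"dy":229,"dz":-150,"rx":0,"ry":0,"rz":0},{"dx":95,"dy":269,"dz":-150,"rx":0,"ry":0,"rz":0},{"dx":104,"dy":295,"dz":-150,"rx":0,"ry":0,"rz":0},{"dx":107,"dy":304,"dz":-150,"rx":0,"ry":0,"rz":0},{"dx":107,"dy":304,"dz":-150,"rx":0,"ry":0,"rz":0},{"dx":107,"dy":304,"dz":-150,"rx":0,"ry":0,"rz":0},{"dx":107,"dy":304,"dz":-150,"rx":0,"ry":0,"rz":0}]' && python3 -m crank '[{"dx":0,"dy":0,"dz":30,"rx":0,"ry":0,"rz":0},{"dx":0,"dy":0,"dz":70,"rx":0,"ry":0,"rz":0},{"dx":0,"dy":0,"dz":90,"rx":0,"ry":0,"rz":0},{"dx":0,"dy":0,"dz":90,"rx":0,"ry":0,"rz":0},{"dx":0,"dy":0,"dz":90,"rx":0,"ry":0,"rz":0}]'
```

```text
time: 21.88
position: [0.4495, -0.1088, 0.2582]
tcp_rot: [0.001, 1.0, -0.0, -0.0]
contact_force: [0.5, -0.2, -1.8]
grip_width: 0.0495
finger_force: 52.3
time: 22.5
position: [0.45, -0.1084, 0.1691]
tcp_rot: [0.0, 1.0, -0.0, 0.001]
contact_force: [0.1, 0.6, -1.7]
grip_width: 0.0494
finger_force: 52.4
```

```bash
python3 -m crank '[{"dx":0,"dy":1,"dz":20,"rx":0,"ry":0,"rz":0},{"dx":0,"dy":1,"dz":38,"rx":0,"ry":0,"rz":0},{"dx":0,"dy":1,"dz":48,"rx":0,"ry":0,"rz":0},{"dx":0,"dy":1,"dz":51,"rx":0,"ry":0,"rz":0},{"dx":0,"dy":1,"dz":52,"rx":0,"ry":0,"rz":0},{"dx":0,"dy":1,"dz":52,"rx":0,"ry":0,"rz":0}]'
```

```text
time: 23.25
position: [0.451, -0.107, 0.1189]
tcp_rot: [0.0, 1.0, 0.001, 0.002]
contact_force: [-6.0, 2.2, 28.6]
grip_width: 0.0494
finger_force: 54.6
```

```bash
python3 -m crank '[{"dx":0,"dy":0,"dz":0,"rx":0,"ry":0,"rz":0},{"dx":0,"dy":0,"dz":0,"rx":0,"ry":0,"rz":0},{"dx":0,"dy":0,"dz":0,"rx":0,"ry":0,"rz":0},{"dx":0,"dy":0,"dz":0,"rx":0,"ry":0,"rz":0},{"dx":0,"dy":0,"dz":-10,"rx":0,"ry":0,"rz":0},{"dx":0,"dy":0,"dz":-45,"rx":0,"ry":0,"rz":0},{"dx":0,"dy":0,"dz":-90,"rx":0,"ry":0,"rz":0},{"dx":0,"dy":30,"dz":-110,"rx":0,"ry":0,"rz":0},{"dx":-2,"dy":80,"dz":-110,"rx":0,"ry":0,"rz":0},{"dx":-4,"dy":130,"dz":-110,"rx":0,"ry":0,"rz":0},{"dx":-5,"dy":175,"dz":-110,"rx":0,"ry":0,"rz":0},{"dx":-5,"dy":194,"dz":-110,"rx":0,"ry":0,"rz":0},{"dx":-5,"dy":194,"dz":-110,"rx":0,"ry":0,"rz":0},{"dx":-5,"dy":194,"dz":-110,"rx":0,"ry":0,"rz":0}]' 1 && python3 - <<'E'
import cv2
from workcell import cams
cv2.imwrite("pics/r4.png",cams.camera("scene")[80:300,80:420])
E
```

```text
time: 25.0
position: [0.4544, 0.086, 0.2266]
tcp_rot: [0.001, 1.0, -0.0, 0.0]
contact_force: [-0.4, -0.3, 1.1]
grip_width: 0.0857
finger_force: 0.0
```

View pics/r4.png

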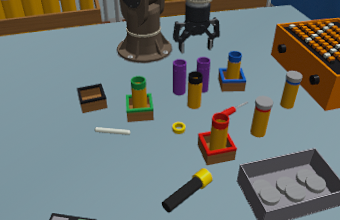

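The green tube stands in the green rack at crop (138,98). The black tube, at crop (195,90), is still standing below the gripper.

```bash
python3 -m crank '[{"dx":0,"dy":0,"dz":30,"rx":0,"ry":0,"rz":0},{"dx":0,"dy":0,"dz":75,"rx":0,"ry":0,"rz":0},{"dx":0,"dy":0,"dz":107,"rx":0,"ry":0,"rz":0},{"dx":0,"dy":0,"dz":118,"rx":0,"ry":0,"rz":0},{"dx":0,"dy":0,"dz":118,"rx":0,"ry":0,"rz":0}]' 1 50 && python3 -m crank '[{"dx":0,"dy":0,"dz":0,"rx":0,"ry":0,"rz":0},{"dx":0,"dy":0,"dz":0,"rx":0,"ry":0,"rz":0},{"dx":0,"dy":0,"dz":0,"rx":0,"ry":0,"rz":0},{"dx":0,"dy":0,"dz":0,"rx":0,"ry":0,"rz":0},{"dx":0,"dy":0,"dz":0,"rx":0,"ry":0,"rz":0},{"dx":0,"dy":0,"dz":0,"rx":0,"ry":0,"rz":0},{"dx":0,"dy":0,"dz":0,"rx":0,"ry":0,"rz":0},{"dx":0,"dy":0,"dz":0,"rx":0,"ry":0,"rz":0}]' -1 50
```

```text
time: 25.68
position: [0.4545, 0.0864, 0.1084]
tcp_rot: [0.001, 1.0, -0.0, -0.0]
contact_force: [0.6, 0.1, -0.2]
grip_width: 0.0852
finger_force: 0.0
time: 26.68
position: [0.4554, 0.0878, 0.1096]
tcp_rot: [-0.0, 1.0, 0.001, 0.001]
contact_force: [-0.7, 0.3, 8.1]
grip_width: 0.0495
finger_force: 50.7
```

```bash
python3 -m crank '[{"dx":0,"dy":0,"dz":-25,"rx":0,"ry":0,"rz":0},{"dx":0,"dy":0,"dz":-70,"rx":0,"ry":0,"rz":0},{"dx":0,"dy":0,"dz":-120,"rx":0,"ry":0,"rz":0},{"dx":0,"dy":0,"dz":-160,"rx":0,"ry":0,"rz":0},{"dx":4,"dy":-15,"dz":-175,"rx":0,"ry":0,"rz":0},{"dx":14,"dy":-50,"dz":-175,"rx":0,"ry":0,"rz":0},{"dx":28,"dy":-95,"dz":-175,"rx":0,"ry":0,"rz":0},{"dx":42,"dy":-145,"dz":-175,"rx":0,"ry":0,"rz":0},{"dx":56,"dy":-195,"dz":-175,"rx":0,"ry":0,"rz":0},{"dx":71,"dy":-245,"dz":-175,"rx":0,"ry":0,"rz":0},{"dx":84,"dy":-290,"dz":-175,"rx":0,"ry":0,"rz":0},{"dx":94,"dy":-325,"dz":-175,"rx":0,"ry":0,"rz":0},{"dx":99,"dy":-343,"dz":-175,"rx":0,"ry":0,"rz":0},{"dx":101,"dy":-349,"dz":-175,"rx":0,"ry":0,"rz":0},{"dx":101,"dy":-349,"dz":-175,"rx":0,"ry":0,"rz":0},{"dx":101,"dy":-349,"dz":-175,"rx":0,"ry":0,"rz":0}]' && python3 -m crank '[{"dx":0,"dy":0,"dz":30,"rx":0,"ry":0,"rz":0},{"dx":0,"dy":0,"dz":75,"rx":0,"ry":0,"rz":0},{"dx":0,"dy":0,"dz":110,"rx":0,"ry":0,"rz":0},{"dx":0,"dy":0,"dz":120,"rx":0,"ry":0,"rz":0},{"dx":0,"dy":0,"dz":120,"rx":0,"ry":0,"rz":0},{"dx":0,"dy":0,"dz":120,"rx":0,"ry":0,"rz":0}]'
```

```text
time: 28.68
position: [0.3536, -0.2609, 0.2831]
tcp_rot: [-0.001, 1.0, 0.0, -0.0]
contact_force: [-0.6, -0.4, -1.9]
grip_width: 0.0494
finger_force: 52.4
time: 29.42
position: [0.3543, -0.2622, 0.1645]
tcp_rot: [-0.0, 1.0, -0.0, 0.001]
contact_force: [-0.2, 0.1, -1.5]
grip_width: 0.0494
finger_force: 52.5
```

```bash
python3 -m crank '[{"dx":0,"dy":0,"dz":20,"rx":0,"ry":0,"rz":0},{"dx":0,"dy":0,"dz":35,"rx":0,"ry":0,"rz":0},{"dx":0,"dy":0,"dz":43,"rx":0,"ry":0,"rz":0},{"dx":0,"dy":0,"dz":46,"rx":0,"ry":0,"rz":0},{"dx":0,"dy":0,"dz":46,"rx":0,"ry":0,"rz":0}]' && python3 -m crank '[{"dx":0,"dy":0,"dz":0,"rx":0,"ry":0,"rz":0},{"dx":0,"dy":0,"dz":0,"rx":0,"ry":0,"rz":0},{"dx":0,"dy":0,"dz":0,"rx":0,"ry":0,"rz":0},{"dx":0,"dy":0,"dz":0,"rx":0,"ry":0,"rz":0},{"dx":0,"dy":0,"dz":0,"rx":0,"ry":0,"rz":0},{"dx":0,"dy":0,"dz":-10,"rx":0,"ry":0,"rz":0},{"dx":0,"dy":0,"dz":-45,"rx":0,"ry":0,"rz":0},{"dx":0,"dy":0,"dz":-90,"rx":0,"ry":0,"rz":0},{"dx":0,"dy":-40,"dz":-120,"rx":0,"ry":0,"rz":0},{"dx":0,"dy":-90,"dz":-130,"rx":0,"ry":0,"rz":0},{"dx":0,"dy":-140,"dz":-130,"rx":0,"ry":0,"rz":0},{"dx":0,"dy":-180,"dz":-130,"rx":0,"ry":0,"rz":0},{"dx":0,"dy":-200,"dz":-130,"rx":0,"ry":0,"rz":0},{"dx":0,"dy":-200,"dz":-130,"rx":0,"ry":0,"rz":0},{"dx":0,"dy":-200,"dz":-130,"rx":0,"ry":0,"rz":0}]' 1 && python3 - <<'E'
import cv2,numpy as np
from workcell import cams
S=cams.camera("scene");T=cams.camera("top")
cv2.imwrite("pics/f.png",cv2.resize(np.vstack([S[120:260,80:420],T[90:280,100:440]]),None,fx=1.75,fy=1.75))
E
```

```text
time: 30.05
position: [0.3541, -0.2618, 0.1185]
tcp_rot: [-0.0, 1.0, 0.001, 0.001]
contact_force: [-2.9, 5.7, 19.5]
grip_width: 0.0494
finger_force: 54.6
time: 31.92
position: [0.3534, -0.461, 0.2475]
tcp_rot: [-0.0, 1.0, 0.0, 0.0]
contact_force: [-0.1, 0.4, -0.7]
grip_width: 0.0856
finger_force: 0.0
```

View pics/f.png

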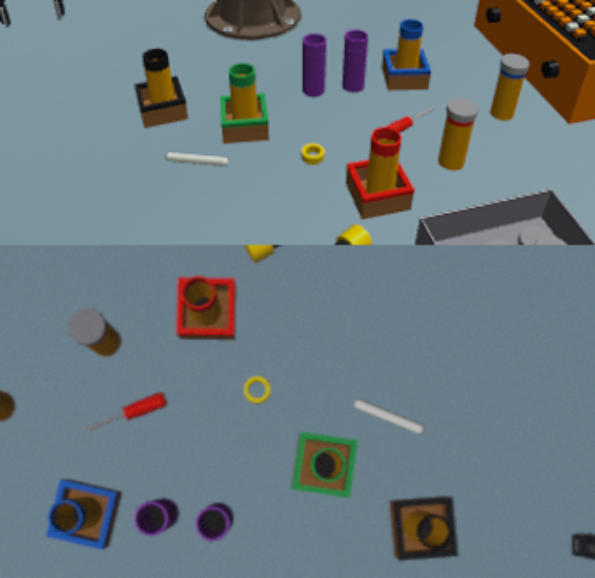

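All four tubes stand upright in their own racks: red at (385,165), blue (410,45), green (243,90) and black (157,75) in the upper half. The lidded and purple tubes haven't moved, and the gripper is clear.

```bash
python3 -c "
from workcell import order
print(order.hand_in())"
```

```text
the job is handed in; nothing more can be done
None
```

The red, blue, green and black tubes each stand upright and released in the rack of their own colour, the lidded and purple tubes are where they were, and the job was handed in at about 32 s; no verdict was returned.

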